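# Clear the stamping bench and hold the vise open for the next fob

## Robot

A 6-joint arm with a two-finger parallel gripper is mounted at the origin on the work surface. World frame = base frame: x ahead of the robot, y to its left, z up, the work surface at z = 0. Lengths are in m, angles in rad, forces in N, time in s.
With the tool pointing down it reaches from about 0.35 to 0.975 m from the base axis. Payload 4.9 kg.
Tool frame: the origin (TCP) lies on the centre line of the jaws, within the pads' length; the fingertips stand ctrl.tcp_to_tips ahead of it and the grasp point (between the pads) lies 3 mm ahead of it (ctrl.tcp_to_tips is the distance from the TCP to the fingertips, in m); z points along the fingers, y is the direction in which the jaws open and shut (so a half turn about z gives the same grasp; the last joint's range is limited). The gripper opens to 85 mm and grips with 20 to 120 N. Pads are 22 mm wide; open, the fingers measure 114 mm over their backs; the gripper's body (76 mm by 85 mm) begins 54 mm behind the grasp point. The pads swing forward as they close: fully open they stand 13 mm farther back than shut.
Start: joints at [0.994, 0.053, 1.613, -0, 1.476, -0.119], TCP at [0.276, 0.561, 0.253] pointing down, gripper open.
Joint ranges: [-3.01, 3.01], [-1.01, 2.22], [0.06, 2.58], [-1.02, 4.17], [0.09, 2.62], [-3.14, 3.14]. Speed limits (rad/s): [2.57, 2.57, 3.14, 3.14, 3.14, 3.14].

## Interface

Orientations are given as a rotation vector (axis times angle).
In Python, from station import ctrl, vision gives the robot as it stands.
- The arm moves only by the tool jog_arm, never from a script. Its argument "deltas" is a list of rows, each a list of 7 numbers: the turn, a rotation vector about the tool's x, y, z in rad, then the shift along the tool's x, y, z in cm, then the opening, from 0 (shut) to 1 (fully open). A call has 1 to 12 rows; each row shifts and turns the commanded pose from where the row before left it, along the tool's axes as they then stand; what a row does not reach is not made up. A row lasts 1/12 s, in which the tool goes at most 41.7 mm and 7.16 degrees, less where a joint would pass 70% of its speed; a pose out of reach is approached as far as the arm can. A call with a gripper value outside its range is refused whole. The fingers move at their own pace and stop on an object; "grip_force" is the grip in N (left out, the last holds). Time passes only in rows, so rows that do not move let the fingers close. It gives the time, the measured TCP pose, the force and the opening at its end, in the units of the state.
- ctrl.get_obs(): the state, without advancing time (a new reading comes with each control period).
- vision.get_image(name): name is "side" or "top" or "wrist"; returns (picture, depth): 480x640x3 uint8, red, green, blue; 480x640 float32, m along the optical axis (not along the pixel's ray), 0 where there is no reading.
- vision.calibration(name): a dict with "fx", "fy", "cx", "cy" (pixels), "rvec" (rotation vector, rad) and "tvec" (3), from world to camera coordinates, as OpenCV has them; the wrist camera has in their place "hand_eye" (4x4, takes a point from camera to tool coordinates, whose origin is the TCP and whose axes are the flange's). Camera axes: x right, y down, z forward; pixel columns grow to the right and rows downward; lengths in m; the calibration is good to about 2 mm. A picture is of the moment at which its call begins: read the wrist's pose just before it. calibration takes no time and is no camera call.
- ctrl.finish_job(): hands the job in, once; it reports no verdict.
The state is a dict: "t": time; "q": joint angles; "dq": joint speeds; "effort": joint torques, N m; "tool_pos": TCP position; "tool_rot": TCP orientation; "contact_force": force on the tool from outside, world axes, zero at the start; "wrist_torque": the same for the moment, N m; "opening": finger opening in m.
Only numpy, scipy, OpenCV 4.12 (cv2) and the standard library are available. Lean on these libraries where they do the work, as an engineer would, in place of code of your own. Each camera call takes 0.05 s, during which the arm holds its last target. There are 200 camera calls.

## Task

Clear up after the last stamping job: the two steel punches go into the rectangular metal tray and the finished brass key fob into the round wooden dish, set down rather than dropped, leaving the other tools where they lie. Then take the pull bar of the spring-closed stamping vise, draw the sliding jaw out until its pointer stands level with the brass rider on the vise's scale, and finish while still holding it there, so that the smith can lay the next blank between the jaws.

Things in the scene. Friction and masses are not known exactly. Their poses are not given: they have to be found in the camera images.
- punch_a: steel letter punch lying on the bench: square bar 9 x 9 mm, 66 mm long along its own x (from -33 to +33 mm), narrowing over the last 22 mm at +x to a 6 mm square tip; 35 g. Origin: middle of its length, underside
- punch_b: second steel letter punch, the same as punch_a
- fob: solid brass key-fob bar lying flat on the bench: 46 mm along its x, 18 mm along its y, 9 mm thick, with a small ring hole near its +x end; 60 g. Origin: centre of the underside
- tray: rectangular aluminium punch tray, fixed to the bench, 140 mm along its x, 110 mm along its y, 20 mm high, walls 4 mm, floor 4 mm thick. Origin: centre of the underside
- dish: round turned-wood dish, fixed to the bench, 128 mm across at the foot and 152 mm at the rim, 20 mm high, walls about 6 mm, flat inner floor 6 mm above the bench and about 115 mm across. Origin: centre of the underside
- vise: stamping vise screwed to the bench: grey base 200 mm along its x, 136 mm along its y, 16 mm high; fixed jaw at its +x end, sliding jaw with two rods through a front bracket (front face at x = -91 mm) to a pull bar on its -x side, which faces the robot; flat scale along its +y edge. Nothing is higher than 50 mm. Origin: centre of the underside
- jaw (a joint): travel of the vise's sliding jaw, m: 0 closed against the fixed jaw, growing as the bar is pulled along the vise's -x, at most 0.055. A spring draws it shut, with about 7 N at 0 rising by 1.6 N per 10 mm
- handle (a point): centre of the pull bar of the sliding jaw: round steel bar 14 mm thick, 92 mm long along the vise's y, 32 mm above the bench, 135 mm from the vise's origin when shut. Two 10 mm rods carry it, 34 mm either side of its centre, so its middle 50 mm is free; 37 mm clear to the bracket behind it when shut. Axes as the vise's
- pointer (a point): tip of the pointer on the sliding jaw, a 4 mm wide steel nose, 23 mm above the bench, that points to the vise's +y beside the scale; it moves with the jaw
- mark (a point): tip of the nose on the rider, a brass block 12 x 12 x 14 mm with a thumb screw, clamped on the scale along the vise's +y edge, set for the next blank; its 4 mm wide nose points to the vise's -y. x along the vise's x. The jaw is at the mark when the pointer's x in the vise's frame equals this one's, 26 to 42 mm of travel
- hammer: bystander: ball-peen hammer, 235 mm, wooden handle; lies flat, 27 mm high; far right
- mallet: bystander: hammer with two yellow nylon faces, 235 mm, 28 mm high; far left
- file: bystander: needle file with a square wooden handle, 200 mm, 16 mm high; right
- tweezers: bystander: steel tweezers 130 mm long along x, 7 mm high, lying among the things to sort
- bangle: bystander: copper bangle lying flat, 68 mm across, 10 mm high, right
- bench_block: bystander: steel bench block in a black rubber base, 110 mm square, 42 mm high, left
- mandrel: bystander: tapered steel ring mandrel with wooden handle, 350 mm, 25 mm high, right
- finger_ring: bystander: plain steel finger ring lying flat, 23 mm across, 7 mm high, among the things to sort
Not all that is in view belongs to the job. Leave any pink, red or turquoise look-alike of the fob alone.

How it is judged:
On the way, in this order (a step that is already met when the one before it is completed fails the run):
1. both punches lie in the tray and the fob in the dish, let go, with the vise's jaw still shut (x of punch_a in the frame of tray between -0.066 and 0.066 m and y of punch_a in the frame of tray between -0.051 and 0.051 m and height (world z) of each of punch_a, punch_b, fob below 0.022 m and angle between each of punch_a, punch_b's own x axis and vertical above 1.2 rad and contact force between each of punch_a, punch_b, fob and the fingers below 0.05 N and linear speed of each of punch_a, punch_b, fob below 0.03 m/s and x of punch_b in the frame of tray between -0.066 and 0.066 m and y of punch_b in the frame of tray between -0.051 and 0.051 m and horizontal distance between fob and dish below 0.06 m and value of joint jaw below 0.006 m), for 0.2 s.
2. the fingers hold the jaw out with its pointer level with the rider, within 3 mm (x of pointer in the frame of mark between -0.003 and 0.003 m and contact force between jaw and the fingers above 3 N), for 0.5 s.
At the end, for the whole second after the job is handed in: Both punches lie in the tray and the fob in the dish, at rest and not touched by the fingers; the fingers bear on the sliding jaw or its bar with more than 3 N and keep its pointer within 3 mm of the rider's nose along the scale, still; none of the loose things wedges the jaw (all of step 2 and x of punch_a in the frame of tray between -0.066 and 0.066 m and y of punch_a in the frame of tray between -0.051 and 0.051 m and height (world z) of each of punch_a, punch_b, fob below 0.022 m and angle between each of punch_a, punch_b's own x axis and vertical above 1.2 rad and contact force between each of punch_a, punch_b, fob and the fingers below 0.05 N and linear speed of each of punch_a, punch_b, fob below 0.03 m/s and x of punch_b in the frame of tray between -0.066 and 0.066 m and y of punch_b in the frame of tray between -0.051 and 0.051 m and horizontal distance between fob and dish below 0.06 m and velocity of joint jaw between -0.01 and 0.01 m/s and contact force between jaw and hammer below 0.3 N and contact force between jaw and mallet below 0.3 N and contact force between jaw and file below 0.3 N and contact force between jaw and tweezers below 0.3 N and contact force between jaw and bangle below 0.3 N and contact force between jaw and bench_block below 0.3 N and contact force between jaw and mandrel below 0.3 N and contact force between jaw and finger_ring below 0.3 N and contact force between jaw and punch_a below 0.3 N and contact force between jaw and punch_b below 0.3 N and contact force between jaw and fob below 0.3 N); the arm keeps its last pose, push and grip.
It fails at once if another tool is shifted by more than 40 mm (distance of any of hammer, mallet, file, tweezers, bangle, bench_block, mandrel, finger_ring from where it was at the start of the episode above 0.04 m).
It fails at once if a punch or the fob is dropped (falls free faster than 1 m/s, some 50 mm) ((linear speed of punch_a above 1 m/s and contact force between punch_a and the fingers below 0.05 N) or (linear speed of punch_b above 1 m/s and contact force between punch_b and the fingers below 0.05 N) or (linear speed of fob above 1 m/s and contact force between fob and the fingers below 0.05 N)).
It also fails if it takes over 69 s, if anything falls off the work surface, if the arm or the gripper's body presses on something with over 40 N, if the wrist force passes 120 N, or if a joint passes its speed limit or range.

## Working session

There is one attempt and no reset: what is moved stays moved. The work goes in short steps, Python scripts to look and compute and a tool call to move; the robot and the scene stay as the last step left them, time stands still between calls to the robot, and variables do not carry over. Pictures are saved under pics/ and viewed, about 8 in all and at most 12, crops included, and the job is handed in when it is done.

Besides the shell and the picture viewer there is one more tool, called after ">>>" as a command line: name --pt "numbers of a row" for each row, then --argument value for the rest. jog_arm: Moves the arm, as the interface text tells. Its arguments: {"type":"object","properties":{"deltas":{"type":"array"},"grip_force":{"type":"number"}},"required":["deltas"]}

```bash
mkdir -p pics; ls
cat > h.py <<'E'
import numpy as np, cv2
from scipy.spatial.transform import Rotation as R
from station import ctrl, vision
def snap(n,f):
    o=ctrl.get_obs(); im,d=vision.get_image(n); cv2.imwrite(f'pics/{f}.png',im[:,:,::-1]); np.savez(f'pics/{f}.npz',im=im,d=d,p=o['tool_pos'],r=o['tool_rot'],n=n); return im,d
def load(f): return np.load(f'pics/{f}.npz')
def pts(f,uv,z=None):
    s=load(f);n=str(s['n']);c=vision.calibration(n);out=[]
    if 'hand_eye' in c:
        H=np.array(c['hand_eye']);T=np.eye(4);T[:3,:3]=R.from_rotvec(s['r']).as_matrix();T[:3,3]=s['p'];M=T@H
    else:
        A=np.eye(4);A[:3,:3]=R.from_rotvec(np.ravel(c['rvec'])).as_matrix();A[:3,3]=np.ravel(c['tvec']);M=np.linalg.inv(A)
    for i,(u,v) in enumerate(uv):
        ray=np.array([(u-c['cx'])/c['fx'],(v-c['cy'])/c['fy'],1.])
        zz=z[i] if isinstance(z,(list,tuple)) else z
        if zz is None: k=s['d'][int(round(v)),int(round(u))]
        else: k=(zz-M[2,3])/(M[:3,:3]@ray)[2]
        out.append(M[:3,:3]@(ray*k)+M[:3,3])
    return np.array(out)
def crop(f,u0,v0,u1,v1,k,g):
    im=load(f)['im'][v0:v1,u0:u1,::-1]; cv2.imwrite(f'pics/{g}.png',cv2.resize(im,None,fx=k,fy=k,interpolation=cv2.INTER_CUBIC))
E
python3 - <<'E'
from h import *
snap('top','top0');print(ctrl.get_obs(),ctrl.tcp_to_tips);print(vision.calibration('top'),vision.calibration('wrist'))
E
```

```text
pics
{'t': 0.05, 'q': array([ 9.94019959e-01,  5.33304994e-02,  1.61426909e+00, -8.30869680e-06,
        1.47598040e+00, -1.18998067e-01]), 'dq': array([-1.11590894e-04, -1.05699123e-03, -7.46488304e-04, -1.18010506e-03,
        9.09311743e-04, -9.29923739e-05]), 'effort': array([-7.29903495e-04, -3.95172393e+01, -3.71659827e+01, -6.31097078e-05,
        3.95373587e-03, -1.87338878e-05]), 'tool_pos': array([0.27591364, 0.56017193, 0.25209418]), 'tool_rot': array([-7.12660648e-01, -3.05900359e+00,  2.93849399e-03]), 'contact_force': array([-0.17427369, -0.53357496,  0.31703571]), 'wrist_torque': array([ 0.00450841, -0.015451  , -0.01998838]), 'opening': 0.08543991217056071} 0.022
{'fx': 557.4391224789355, 'fy': 557.4391224789355, 'cx': 320.76529677277307, 'cy': 236.79561554905686, 'rvec': array([ 2.1297043 , -2.12033145,  0.20401302]), 'tvec': array([0.00862017, 0.56909231, 1.32766998])} {'fx': 332.546810149992, 'fy': 332.546810149992, 'cx': 318.7345161889043, 'cy': 240.6364914173121, 'hand_eye': array([[-3.69406245e-05, -9.62285187e-01, -2.72042677e-01,
         7.05093237e-02],
       [ 9.99999997e-01, -1.91181086e-05, -6.81641274e-05,
        -2.16606843e-04],
       [ 6.03923886e-05, -2.72042679e-01,  9.62285185e-01,
        -1.20548699e-01],
       [ 0.00000000e+00,  0.00000000e+00,  0.00000000e+00,
         1.00000000e+00]])}
```

View pics/top0.png

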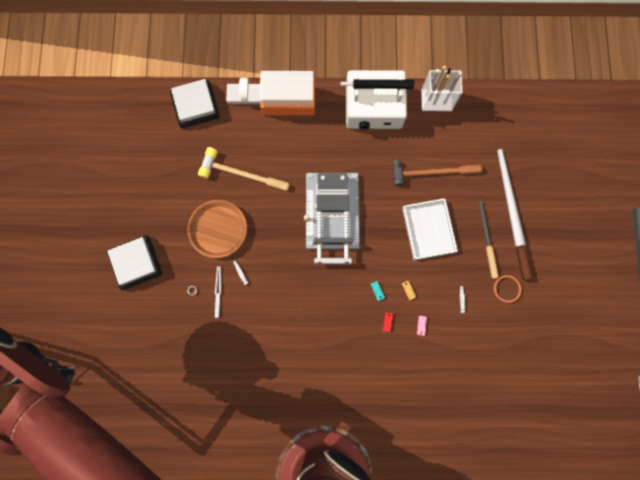

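The top view shows everything: punches at (241,272) and (463,299), fob at (409,290), tray at (430,229), dish at (218,228) and vise at (332,215). I'll enlarge these areas.

Run:
```python
from h import *
im=load('top0')['im'][:,:,::-1]
def c(u0,v0,w,h,W=400,H=300): return cv2.resize(im[v0:v0+h,u0:u0+w],(W,H),interpolation=cv2.INTER_CUBIC)
# punch L (x5), fob+R punch (x5), vise(x?) 
a=np.vstack([np.hstack([c(200,245,80,60),c(396,265,80,60)]),np.hstack([c(292,165,80,60),c(292,212,80,60)])])
cv2.imwrite('pics/c1.png',a)
print(pts('top0',[(241,272),(463,299),(409,290)],[.009]*3))
for n,(u,v) in dict(traycorners1=(404,207),t2=(445,200),t3=(458,252),t4=(414,260),dishL=(187.5,229),dishR=(249,229),dishT=(218,199),dishB=(218,258)).items(): print(n,pts('top0',[(u,v)],.02)[0].round(4))
```

```text
[[ 0.48595771  0.2121544   0.009     ]
 [ 0.42037621 -0.34648057  0.009     ]
 [ 0.44235307 -0.21149468  0.009     ]]
traycorners1 [ 0.6542 -0.2023  0.02  ]
t2 [ 0.6733 -0.3083  0.02  ]
t3 [ 0.5379 -0.3361  0.02  ]
t4 [ 0.517  -0.2242  0.02  ]
dishL [0.5939 0.3499 0.02  ]
dishR [0.5947 0.1936 0.02  ]
dishT [0.673  0.2755 0.02  ]
dishB [0.5198 0.2696 0.02  ]
```

View pics/c1.png

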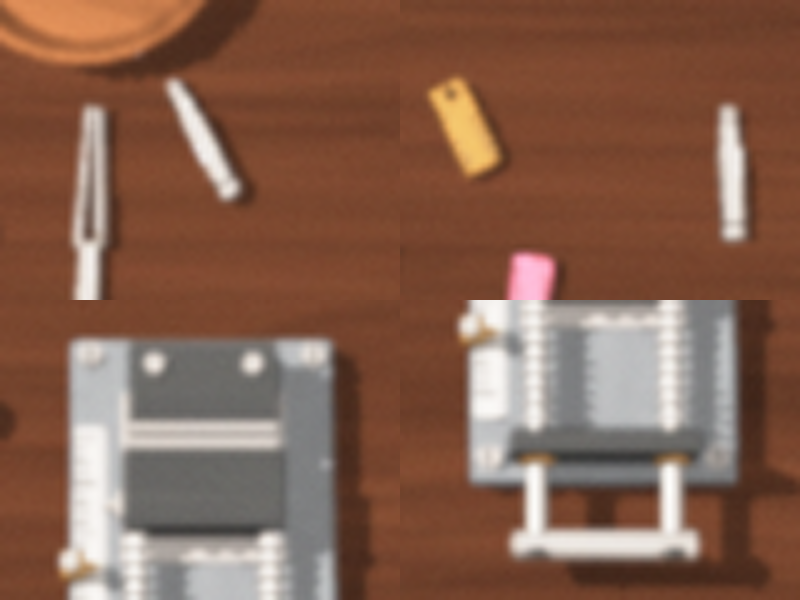

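```bash
cat >> h.py <<'E'
def plan(x,y,z,yaw=None,o=None):
    """tool-frame shift (cm) in the present frame, then turn about tool z; yaw = wanted world heading of tool x (mod pi)"""
    o=o or ctrl.get_obs(); M=R.from_rotvec(o['tool_rot']).as_matrix()
    s=M.T@(np.array([x,y,z])-o['tool_pos'])*100; cur=np.arctan2(M[1,0],M[0,0]); t=0
    if yaw is not None: t=-((yaw-cur+np.pi/2)%np.pi-np.pi/2)
    print('t %.2f pos'%o['t'],o['tool_pos'].round(4),'yaw %.3f zax'%cur,M[:,2].round(3),'q6 %.2f'%o['q'][5],'F',o['contact_force'].round(1),'open %.4f'%o['opening'],'| shift',s.round(2),'turn %.3f'%t)
E
python3 - <<'E'
from h import *
def two(n,a,b,z):
    p=pts('top0',[a,b],z);d=p[0]-p[1];print(n,p.round(4).tolist(),'mid',p.mean(0).round(4),'len %.4f ang %.3f'%(np.linalg.norm(d),np.arctan2(d[1],d[0])))
two('pL',(234.4,261.4),(246.6,283.4),.008)
two('pR',(461.6,286.6),(462.8,312.6),.008)
two('fob',(405.2,281.8),(412.6,299.4),.009)
two('bar',(314,260.6),(352,260.6),.036)
two('baseL',(306,173),(306,249),.016);two('baseR',(358,173),(359.6,249),.016)
p=pts('top0',[(241,272),(241,270)]);print('depth pL',p.round(4))
p=pts('top0',[(241,272),(463,299),(409,291),(430,229),(218,228),(333,260.6)]);print(p.round(4))
plan(.486,.212,.12,2.6)
E
```

```text
pL [[0.5131, 0.2299, 0.008], [0.4573, 0.1973, 0.008]] mid [0.4852 0.2136 0.008 ] len 0.0646 ang 0.528
pR [[0.4516, -0.3446, 0.008], [0.3866, -0.3448, 0.008]] mid [ 0.4191 -0.3447  0.008 ] len 0.0650 ang 0.003
fob [[0.463, -0.2024, 0.009], [0.4188, -0.2199, 0.009]] mid [ 0.4409 -0.2112  0.009 ] len 0.0475 ang 0.377
bar [[0.512, 0.0277, 0.036], [0.5124, -0.0669, 0.036]] mid [ 0.5122 -0.0196  0.036 ] len 0.0946 ang 1.575
baseL [[0.7449, 0.0501, 0.016], [0.5445, 0.0483, 0.016]] mid [0.6447 0.0492 0.016 ] len 0.2004 ang 0.009
baseR [[0.7456, -0.0853, 0.016], [0.5451, -0.0876, 0.016]] mid [ 0.6454 -0.0864  0.016 ] len 0.2005 ang 0.012
depth pL [[ 0.4858  0.212   0.0104]
 [ 0.4924  0.2138 -0.0017]]
[[ 0.4858  0.212   0.0104]
 [ 0.4202 -0.3459  0.0113]
 [ 0.4399 -0.2115  0.0084]
 [ 0.5995 -0.2697  0.0078]
 [ 0.5995  0.2748  0.0075]
 [ 0.5117 -0.0195  0.0393]]
t 0.05 pos [0.2759 0.5602 0.2521] yaw 2.684 zax [-0.001 -0.002 -1.   ] q6 -0.12 F [-0.2 -0.5  0.3] open 0.0854 | shift [-34.24 -21.92  13.24] turn 0.084
```

```bash
python3 -c "
from h import *
plan(.482,.2115,.12,.528)"
```

```text
t 0.05 pos [0.2759 0.5602 0.2521] yaw 2.684 zax [-0.001 -0.002 -1.   ] q6 -0.12 F [-0.2 -0.5  0.3] open 0.0854 | shift [-33.9  -22.14  13.25] turn -0.986
```

>>> jog_arm --pt "0 0 0 -1.7 -1.1 0.6 0.3" --pt "0 0 0 -3.1 -2.0 1.2 0.3" --pt "0 0 0 -3.1 -2.0 1.2 0.3" --pt "0 0 0 -3.1 -2.0 1.2 0.3" --pt "0 0 0 -3.1 -2.0 1.2 0.3" --pt "0 0 0 -3.1 -2.0 1.2 0.3" --pt "0 0 0 -3.1 -2.0 1.2 0.3" --pt "0 0 0 -3.1 -2.0 1.2 0.3" --pt "0 0 0 -3.1 -2.0 1.2 0.3" --pt "0 0 0 -3.1 -2.0 1.2 0.3" --pt "0 0 0 -3.1 -2.0 1.2 0.3" --pt "0 0 0 -1.5 -0.9 0.6 0.3"

```text
t: 1.05
tool_pos: [0.486, 0.2086, 0.1191]
tool_rot: [-0.717, -3.057, 0.004]
contact_force: [-0.4, 0.2, -0.7]
opening: 0.0256
```

>>> jog_arm --pt "0 0 -0.11 0 0 0 0.3" --pt "0 0 -0.11 0 0 0 0.3" --pt "0 0 -0.11 0 0 0 0.3" --pt "0 0 -0.11 0 0 0 0.3" --pt "0 0 -0.11 0 0 0 0.3" --pt "0 0 -0.11 0 0 0 0.3" --pt "0 0 -0.11 0 0 0 0.3" --pt "0 0 -0.11 0 0 0 0.3" --pt "0 0 -0.11 0 0 0 0.3" --pt "0 0 0 0 0 0 0.3" --pt "0 0 0 0 0 0 0.3" --grip_force 40

```text
t: 1.97
tool_pos: [0.4854, 0.212, 0.1208]
tool_rot: [0.822, -3.031, 0.0]
contact_force: [0.5, 0.0, 0.6]
opening: 0.0259
```

```bash
python3 -c "
from h import *
plan(.482,.2115,.026,.528); snap('wrist','w1')"
```

```text
t 1.97 pos [0.4854 0.212  0.1208] yaw -2.612 zax [-0.001 -0.    -1.   ] q6 -1.83 F [0.5 0.  0.6] open 0.0259 | shift [0.31 0.12 9.48] turn 0.001
```

View pics/w1.png

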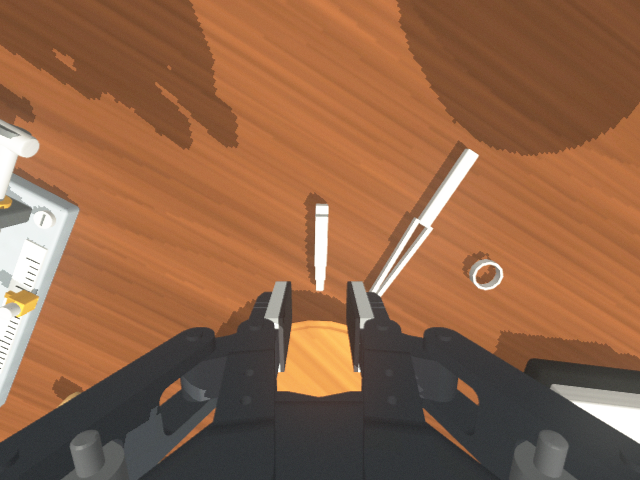

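```bash
python3 -c "
from h import *
P=pts('w1',[(320,206),(320,289),(376,293)],.007);print(P.round(4))
s=load('w1');M=R.from_rotvec(s['r']).as_matrix();print(((P-s['p'])@M*100).round(2))"
```

```text
[[0.4589 0.199  0.007 ]
 [0.514  0.2313 0.007 ]
 [0.4952 0.27   0.007 ]]
[[ 2.94  0.21 11.38]
 [-3.46  0.21 11.37]
 [-3.79  4.51 11.38]]
```

>>> jog_arm --pt "0 0 0 0.2 0.2 1.5 0.3" --pt "0 0 0 0 0 3 0.3" --pt "0 0 0 0 0 3 0.3" --pt "0 0 0 0 0 1.5 0.3" --pt "0 0 0 0 0 0.6 0.3" --pt "0 0 0 0 0 0 0.3" --pt "0 0 0 0 0 0 0" --pt "0 0 0 0 0 0 0" --pt "0 0 0 0 0 0 0" --pt "0 0 0 0 0 0 0" --pt "0 0 0 0 0 0 0" --grip_force 40

```text
t: 2.93
tool_pos: [0.4839, 0.2131, 0.0264]
tool_rot: [-0.825, 3.029, 0.0]
contact_force: [0.1, -0.1, 2.2]
opening: 0.007
```

>>> jog_arm --pt "0 0 0 0 0 -1 0" --pt "0 0 0 0 0 -2 0" --pt "0 0 0 0 0 -3 0" --pt "0 0 0 0 0 -3 0" --pt "0 0 0 0 0 -2 0" --pt "0 0 0 0 0 0 0" --pt "0 0 0 0 0 0 0"

```text
t: 3.52
tool_pos: [0.4841, 0.2132, 0.1375]
tool_rot: [-0.825, 3.027, 0.0]
contact_force: [0.8, 0.4, -1.5]
opening: 0.0073
```

```bash
python3 -c "
from h import *
a=.158;c=np.array([.5965,-.268]);n=np.array([-np.sin(a),np.cos(a)])
p=c+.018*n;print(p,c-.018*n);plan(*p,.136,a)"
```

```text
[ 0.59366782 -0.25022421] [ 0.59933218 -0.28577579]
t 3.52 pos [0.4841 0.2132 0.1375] yaw -2.609 zax [ 0.004  0.001 -1.   ] q6 -1.83 F [ 0.8  0.4 -1.5] open 0.0073 | shift [ 14.07 -45.49   0.15] turn 0.374
```

>>> jog_arm --pt "0 0 0 0.5 -1.7 0 0" --pt "0 0 0 1.1 -3.5 0 0" --pt "0 0 0 1.1 -3.5 0 0" --pt "0 0 0 1.1 -3.5 0 0" --pt "0 0 0 1.1 -3.5 0 0" --pt "0 0 0 1.1 -3.5 0 0" --pt "0 0 0 1.1 -3.5 0 0" --pt "0 0 0 1.1 -3.5 0 0" --pt "0 0 0 1.1 -3.5 0 0" --pt "0 0 0 1.1 -3.5 0 0" --pt "0 0 0 1.1 -3.5 0 0" --pt "0 0 0 1.1 -3.5 0 0"

```text
t: 4.52
tool_pos: [0.5773, -0.1988, 0.133]
tool_rot: [0.825, -3.028, -0.004]
contact_force: [-0.3, 0.8, 0.5]
opening: 0.0073
```

>>> jog_arm --pt "0 0 0 1.1 -3.5 0 0" --pt "0 0 0 0.4 -1.8 0 0" --pt "0 0 0.09 0 0 0 0" --pt "0 0 0.09 0 0 0 0" --pt "0 0 0.1 0 0 0 0" --pt "0 0 0.09 0 0 0 0" --pt "0 0 0 0 0 0 0" --pt "0 0 0 0 0 0 0"

```text
t: 5.18
tool_pos: [0.5915, -0.2503, 0.1335]
tool_rot: [0.258, -3.128, -0.003]
contact_force: [-0.1, 0.1, 0.4]
opening: 0.007
```

```bash
python3 -c "
from h import *
plan(.5937,-.2502,.03,.158); snap('wrist','w2')"
```

```text
t 5.18 pos [ 0.5915 -0.2503  0.1335] yaw -2.977 zax [-0.003  0.002 -1.   ] q6 -2.25 F [-0.1  0.1  0.4] open 0.0070 | shift [-0.25 -0.05 10.34] turn 0.006
```

View pics/w2.png

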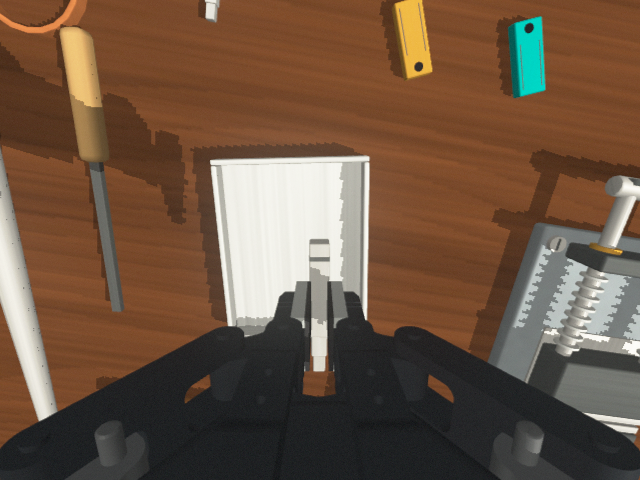

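```bash
python3 -c "
from h import *
print(pts('w2',[(211,161),(369,157)],.02).round(4),pts('top0',[(414,260),(458,252)],.02).round(4))"
```

```text
[[ 0.5431 -0.3321  0.02  ]
 [ 0.5227 -0.2259  0.02  ]] [[ 0.517  -0.2242  0.02  ]
 [ 0.5379 -0.3361  0.02  ]]
```

>>> jog_arm --pt "0 0 0 -0.2 0 2 0" --pt "0 0 0 0 0 3 0" --pt "0 0 0 0 0 3 0" --pt "0 0 0 0 0 1.5 0" --pt "0 0 0 0 0 0.7 0" --pt "0 0 0 0 0 0.1 0" --pt "0 0 0 0 0 0 0" --pt "0 0 0 0 0 0 0"

```text
t: 5.9
tool_pos: [0.5951, -0.2508, 0.0333]
tool_rot: [-0.255, 3.13, -0.002]
contact_force: [0.5, -0.2, -0.2]
opening: 0.0072
```

>>> jog_arm --pt "0 0 0 0 0 0.25 0" --pt "0 0 0 0 0 0 0" --pt "0 0 0 0 0 0 0"

```text
t: 6.15
tool_pos: [0.5949, -0.2507, 0.0305]
tool_rot: [-0.255, 3.13, -0.001]
contact_force: [0.4, 0.3, -0.1]
opening: 0.0074
```

>>> jog_arm --pt "0 0 0 0 0 0 0.15" --pt "0 0 0 0 0 0 0.25" --pt "0 0 0 0 0 0 0.25" --pt "0 0 0 0 0 0 0.25" --pt "0 0 0 0 0 -1 0.25" --pt "0 0 0 0 0 -3 0.25" --pt "0 0 0 0 0 -3 0.25" --pt "0 0 0 0 0 -2 0.25" --pt "0 0 0 0 0 0 0.3" --pt "0 0 0 0 0 0 0.3"

```text
t: 6.98
tool_pos: [0.5956, -0.2511, 0.1227]
tool_rot: [-0.254, 3.128, -0.004]
contact_force: [-0.7, 0.0, 0.3]
opening: 0.0257
```

```bash
python3 -c "
from h import *
plan(.4165,-.3455,.12,.003)
print(pts('w2',[(209,15)],.008))"
```

```text
t 6.98 pos [ 0.5956 -0.2511  0.1227] yaw -2.979 zax [ 0.004 -0.002 -1.   ] q6 -2.25 F [-0.7  0.   0.3] open 0.0257 | shift [19.2  -6.42  0.22] turn 0.159
[[ 0.45250767 -0.34415888  0.008     ]]
```

>>> jog_arm --pt "0 0 0 2.2 -0.7 0 0.3" --pt "0 0 0 3.4 -1.1 0 0.3" --pt "0 0 0 3.4 -1.1 0 0.3" --pt "0 0 0 3.4 -1.2 0 0.3" --pt "0 0 0 3.4 -1.2 0 0.3" --pt "0 0 0 3.4 -1.1 0.2 0.3" --pt "0 0 0.08 0 0 0 0.3" --pt "0 0 0.08 0 0 0 0.3" --pt "0 0 0 0 0 0 0.3" --pt "0 0 0 0 0 0 0.3"

```text
t: 7.82
tool_pos: [0.4146, -0.3441, 0.1166]
tool_rot: [0.006, -3.14, -0.003]
contact_force: [0.2, 0.9, 1.3]
opening: 0.0255
```

```bash
python3 -c "
from h import *
plan(.4165,-.3455,.0255,.003);snap('wrist','w3')"
```

```text
t 7.82 pos [ 0.4146 -0.3441  0.1166] yaw -3.138 zax [-0.002  0.002 -1.   ] q6 -2.41 F [0.2 0.9 1.3] open 0.0255 | shift [-0.2  -0.16  9.11] turn 0.001
```

View pics/w3.png

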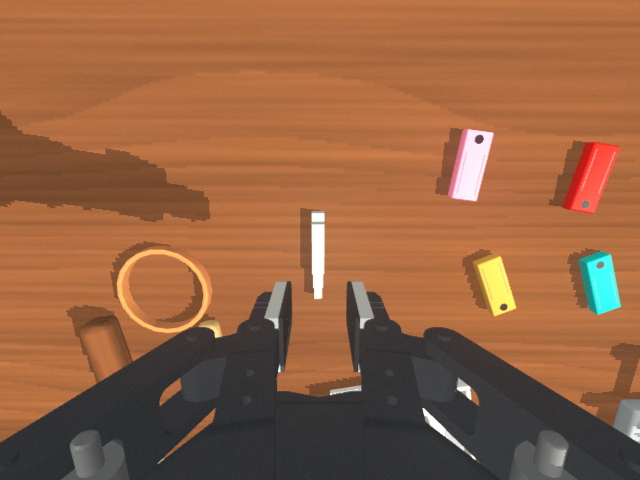

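>>> jog_arm --pt "0 0 0 -0.2 -0.1 1.5 0.3" --pt "0 0 0 0 0 3 0.3" --pt "0 0 0 0 0 3 0.3" --pt "0 0 0 0 0 1.3 0.3" --pt "0 0 0 0 0 0.4 0.3" --pt "0 0 0 0 0 0 0.3" --pt "0 0 0 0 0 0 0" --pt "0 0 0 0 0 0 0" --pt "0 0 0 0 0 0 0" --pt "0 0 0 0 0 0 0" --pt "0 0 0 0 0 0 0"

```text
t: 8.78
tool_pos: [0.4182, -0.3466, 0.0275]
tool_rot: [-0.004, 3.139, -0.004]
contact_force: [0.8, 0.6, 4.9]
opening: 0.0071
```

>>> jog_arm --pt "0 0 0 0 0 -1 0" --pt "0 0 0 0 0 -2 0" --pt "0 0 0 0 0 -3 0" --pt "0 0 0 0 0 -3 0" --pt "0 0 0 0 0 -2 0" --pt "0 0 0 0 0 0 0" --pt "0 0 0 0 0 0 0"

```text
t: 9.37
tool_pos: [0.4179, -0.3463, 0.1379]
tool_rot: [-0.003, 3.139, -0.004]
contact_force: [-1.7, 0.5, 0.1]
opening: 0.0068
```

```bash
python3 -c "
from h import *
a=.18;c=np.array([.599,-.267]);n=np.array([-np.sin(a),np.cos(a)])
plan(*(c-.02*n),.134,a)"
```

```text
t 9.37 pos [ 0.4179 -0.3463  0.1379] yaw -3.139 zax [ 0.002 -0.003 -1.   ] q6 -2.40 F [-1.7  0.5  0.1] open 0.0068 | shift [-18.48   5.92   0.42] turn -0.178
```

>>> jog_arm --pt "0 0 0 -2.0 0.7 0 0" --pt "0 0 0 -3.3 1.0 0 0" --pt "0 0 0 -3.3 1.0 0 0" --pt "0 0 0 -3.3 1.1 0 0" --pt "0 0 0 -3.3 1.1 0 0" --pt "0 0 0 -3.3 1.0 0 0" --pt "0 0 -0.09 0 0 0 0" --pt "0 0 -0.09 0 0 0 0" --pt "0 0 0 0 0 3 0" --pt "0 0 0 0 0 3 0" --pt "0 0 0 0 0 0 0" --pt "0 0 0 0 0 0 0"

```text
t: 10.37
tool_pos: [0.5994, -0.2845, 0.0716]
tool_rot: [0.285, -3.122, -0.008]
contact_force: [-0.7, 0.2, -0.4]
opening: 0.0069
```

```bash
python3 -c "
from h import *
a=.18;c=np.array([.599,-.267]);n=np.array([-np.sin(a),np.cos(a)])
plan(*(c-.02*n),.0315,a)"
```

```text
t 10.37 pos [ 0.5994 -0.2845  0.0716] yaw -2.959 zax [-0.007  0.005 -1.   ] q6 -2.31 F [-0.7  0.2 -0.4] open 0.0069 | shift [-0.3  -0.29  4.  ] turn 0.002
```

>>> jog_arm --pt "0 0 0 -0.2 -0.1 1.5 0" --pt "0 0 0 0 0 1.5 0" --pt "0 0 0 0 0 0.6 0" --pt "0 0 0 0 0 0.2 0" --pt "0 0 0 0 0 0 0" --pt "0 0 0 0 0 0 0" --pt "0 0 0 0 0 0 0"

```text
t: 10.95
tool_pos: [0.6048, -0.2872, 0.0388]
tool_rot: [-0.286, 3.127, -0.002]
contact_force: [0.3, 0.1, 0.2]
opening: 0.0068
```

>>> jog_arm --pt "0 0 0 0 0 0.4 0" --pt "0 0 0 0 0 0.25 0" --pt "0 0 0 0 0 0.05 0" --pt "0 0 0 0 0 0 0" --pt "0 0 0 0 0 0 0"

```text
t: 11.37
tool_pos: [0.6046, -0.2871, 0.0316]
tool_rot: [-0.286, 3.128, -0.001]
contact_force: [-1.6, 0.6, 4.7]
opening: 0.0071
```

>>> jog_arm --pt "0 0 0 0 0 0 0.15" --pt "0 0 0 0 0 0 0.25" --pt "0 0 0 0 0 0 0.25" --pt "0 0 0 0 0 0 0.25" --pt "0 0 0 0 0 -1 0.25" --pt "0 0 0 0 0 -3 0.25" --pt "0 0 0 0 0 -3 0.25" --pt "0 0 0 0 0 -2 0.25" --pt "0 0 0 0 0 0 0.45" --pt "0 0 0 0 0 0 0.45"

```text
t: 12.2
tool_pos: [0.6055, -0.2875, 0.1237]
tool_rot: [-0.286, 3.125, -0.004]
contact_force: [0.6, -0.8, -1.0]
opening: 0.0385
```

```bash
python3 -c "
from h import *
plan(.4405,-.2115,.12,.377)
print(pts('w3',[(495,283)],.009))
p=pts('w3',[(485,257),(506,311)],.009);d=p[0]-p[1];print(p,np.arctan2(d[1],d[0]),p.mean(0))"
```

```text
t 12.20 pos [ 0.6055 -0.2875  0.1237] yaw -2.959 zax [ 0.004 -0.002 -1.   ] q6 -2.31 F [ 0.6 -0.8 -1. ] open 0.0385 | shift [14.85 10.47  0.29] turn -0.195
[[ 0.44068912 -0.21256533  0.009     ]]
[[ 0.42045947 -0.22279301  0.009     ]
 [ 0.46353364 -0.20084011  0.009     ]] -2.670252153353356 [ 0.44199656 -0.21181656  0.009     ]
```

>>> jog_arm --pt "0 0 0 1.5 1.1 0 0.45" --pt "0 0 0 3.0 2.1 0 0.45" --pt "0 0 0 3.0 2.1 0 0.45" --pt "0 0 0 3.0 2.1 0 0.45" --pt "0 0 0 3.0 2.1 0 0.45" --pt "0 0 0 1.3 1.0 0 0.45" --pt "0 0 -0.11 0 0 0.2 0.45" --pt "0 0 -0.11 0 0 0 0.45" --pt "0 0 0 0 0 0 0.45" --pt "0 0 0 0 0 0 0.45"

```text
t: 13.03
tool_pos: [0.439, -0.2099, 0.1177]
tool_rot: [0.623, -3.078, -0.002]
contact_force: [0.4, 0.3, 0.3]
opening: 0.0386
```

```bash
python3 -c "
from h import *
plan(.441,-.2115,.026,.4);snap('wrist','w4')"
```

```text
t 13.03 pos [ 0.439  -0.2099  0.1177] yaw -2.742 zax [-0.002  0.001 -1.   ] q6 -2.57 F [0.4 0.3 0.3] open 0.0386 | shift [-0.14 -0.24  9.17] turn -0.001
```

View pics/w4.png

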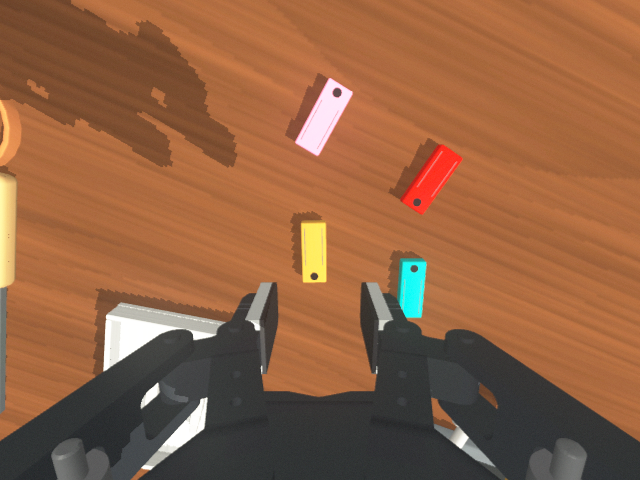

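```bash
python3 -c "
from h import *
P=pts('w4',[(313,222),(315,281)],.009)
print(P,P.mean(0)); m=P.mean(0);plan(m[0],m[1],.026)"
```

```text
[[ 0.42248077 -0.21997172  0.009     ]
 [ 0.46321555 -0.20139479  0.009     ]] [ 0.44284816 -0.21068325  0.009     ]
t 13.08 pos [ 0.4393 -0.2101  0.118 ] yaw -2.742 zax [-0.001  0.001 -1.   ] q6 -2.57 F [-0.7  0.1  0.8] open 0.0385 | shift [-0.32 -0.2   9.19] turn 0.000
```

>>> jog_arm --pt "0 0 -0.02 -0.3 -0.2 1.5 0.45" --pt "0 0 0 0 0 3 0.45" --pt "0 0 0 0 0 3 0.45" --pt "0 0 0 0 0 1.3 0.45" --pt "0 0 0 0 0 0.4 0.45" --pt "0 0 0 0 0 0 0.45" --pt "0 0 0 0 0 0 0" --pt "0 0 0 0 0 0 0" --pt "0 0 0 0 0 0 0" --pt "0 0 0 0 0 0 0" --pt "0 0 0 0 0 0 0"

```text
t: 14.0
tool_pos: [0.4444, -0.2118, 0.0284]
tool_rot: [-0.658, 3.07, -0.004]
contact_force: [0.4, 0.6, 5.3]
opening: 0.0157
```

>>> jog_arm --pt "0 0 0 0 0 -1 0" --pt "0 0 0 0 0 -2 0" --pt "0 0 0 0 0 -3 0" --pt "0 0 0 0 0 -3 0" --pt "0 0 0 0 0 -2 0" --pt "0 0 0 0 0 0 0" --pt "0 0 0 0 0 0 0"

```text
t: 14.58
tool_pos: [0.4439, -0.2115, 0.1385]
tool_rot: [-0.658, 3.07, -0.004]
contact_force: [0.1, 0.2, -0.7]
opening: 0.016
```

```bash
python3 -c "
from h import *
plan(.5955,.2725,.137)"
```

```text
t 14.58 pos [ 0.4439 -0.2115  0.1385] yaw -2.719 zax [ 0.003 -0.002 -1.   ] q6 -2.59 F [ 0.1  0.2 -0.7] open 0.0160 | shift [-33.66  37.93   0.1 ] turn 0.000
```

>>> jog_arm --pt "0 0 0 -1.3 1.5 0 0" --pt "0 0 0 -2.4 2.7 0 0" --pt "0 0 0 -2.4 2.7 0 0" --pt "0 0 0 -2.4 2.7 0 0" --pt "0 0 0 -2.4 2.7 0 0" --pt "0 0 0 -2.4 2.7 0 0" --pt "0 0 0 -2.4 2.7 0 0" --pt "0 0 0 -2.4 2.7 0 0" --pt "0 0 0 -2.4 2.7 0 0" --pt "0 0 0 -2.4 2.7 0 0" --pt "0 0 0 -2.4 2.7 0 0" --pt "0 0 0 -2.4 2.7 0 0"

```text
t: 15.58
tool_pos: [0.5667, 0.1886, 0.1341]
tool_rot: [0.658, -3.067, 0.0]
contact_force: [0.6, -0.2, -0.5]
opening: 0.0158
```

>>> jog_arm --pt "0 0 0 -2.4 2.7 0 0" --pt "0 0 0 -2.4 2.7 0 0" --pt "0 0 0 -1.2 1.4 0 0" --pt "0 0 0 0 0 2 0" --pt "0 0 0 0 0 3 0" --pt "0 0 0 0 0 1 0" --pt "0 0 0 0 0 0 0" --pt "0 0 0 0 0 0 0"

```text
t: 16.25
tool_pos: [0.5935, 0.273, 0.0748]
tool_rot: [0.657, -3.068, 0.001]
contact_force: [0.5, 0.1, -0.5]
opening: 0.0161
```

```bash
python3 -c "
from h import *
plan(.5955,.2725,.0345)"
```

```text
t 16.25 pos [0.5935 0.273  0.0748] yaw -2.720 zax [-0.004 -0.001 -1.   ] q6 -1.68 F [ 0.5  0.1 -0.5] open 0.0161 | shift [-0.18 -0.13  4.03] turn 0.000
```

>>> jog_arm --pt "0 0 0 0 0 1.5 0" --pt "0 0 0 0 0 1.5 0" --pt "0 0 0 0 0 0.6 0" --pt "0 0 0 0 0 0.2 0" --pt "0 0 0 0 0 0 0" --pt "0 0 0 0 0 0 0" --pt "0 0 0 0 0 0 0"

```text
t: 16.83
tool_pos: [0.5955, 0.2739, 0.0396]
tool_rot: [-0.658, 3.071, 0.0]
contact_force: [0.4, -0.2, -0.8]
opening: 0.0158
```

>>> jog_arm --pt "0 0 0 0 0 0.3 0" --pt "0 0 0 0 0 0.2 0" --pt "0 0 0 0 0 0.05 0" --pt "0 0 0 0 0 0 0" --pt "0 0 0 0 0 0 0"

```text
t: 17.25
tool_pos: [0.5954, 0.2739, 0.0344]
tool_rot: [-0.658, 3.071, 0.0]
contact_force: [-1.1, -0.8, 5.8]
opening: 0.0158
```

>>> jog_arm --pt "0 0 0 0 0 0 0.25" --pt "0 0 0 0 0 0 0.35" --pt "0 0 0 0 0 0 0.35" --pt "0 0 0 0 0 0 0.35" --pt "0 0 0 0 0 -1 0.35" --pt "0 0 0 0 0 -3 0.35" --pt "0 0 0 0 0 -4 0.35" --pt "0 0 0 0 0 -3 0.35" --pt "0 0 0 0 0 -1 0.35" --pt "0 0 0 0 0 0 0.45" --pt "0 0 0 0 0 0 0.45"

```text
t: 18.17
tool_pos: [0.595, 0.2737, 0.1538]
tool_rot: [-0.658, 3.071, 0.0]
contact_force: [-0.3, 0.0, -1.4]
opening: 0.0383
```

```bash
python3 -c "
from h import *
plan(.54,-.0195,.16,1.581)"
```

```text
t 18.17 pos [0.595  0.2737 0.1538] yaw -2.719 zax [ 0.001  0.    -1.   ] q6 -1.68 F [-0.3  0.  -1.4] open 0.0383 | shift [ 17.03 -24.49  -0.64] turn -1.159
```

```bash
python3 -c "
from h import *
plan(.615,.00,.155,1.581)"
```

```text
t 18.17 pos [0.595  0.2737 0.1538] yaw -2.719 zax [ 0.001  0.    -1.   ] q6 -1.68 F [-0.3  0.  -1.4] open 0.0383 | shift [  9.39 -25.78  -0.13] turn -1.159
```

>>> jog_arm --pt "0 0 0 0.6 -1.6 0 0.45" --pt "0 0 0 1.3 -3.5 0 0.45" --pt "0 0 0 1.3 -3.5 0 0.45" --pt "0 0 0 1.3 -3.5 0 0.45" --pt "0 0 0 1.3 -3.5 0 0.45" --pt "0 0 0 1.3 -3.5 0 0.45" --pt "0 0 0 1.3 -3.5 0 0.45" --pt "0 0 0 1.0 -3.2 0 0.45" --pt "0 0 0.11 0 0 0 0.45" --pt "0 0 0.11 0 0 0 0.45" --pt "0 0 0.11 0 0 0 0.45" --pt "0 0 0.11 0 0 0 0.45"

```text
t: 19.17
tool_pos: [0.613, -0.0005, 0.1497]
tool_rot: [-0.038, -3.136, -0.001]
contact_force: [0.4, -0.2, -0.0]
opening: 0.0382
```

>>> jog_arm --pt "0 0 0.11 0 0 0 0.45" --pt "0 0 0.11 0 0 0 0.45" --pt "0 0 0.11 0 0 0 0.45" --pt "0 0 0.11 0 0 0 0.45" --pt "0 0 0.11 0 0 0 0.45" --pt "0 0 0.11 0 0 0 0.45" --pt "0 0 0.11 0 0 0 0.45" --pt "0 0 0.11 0 0 0 0.45" --pt "0 0 0.11 0 0 0 0.45" --pt "0 0 0.11 0 0 0 0.45" --pt "0 0 0.11 0 0 0 0.45" --pt "0 0 0.11 0 0 0 0.45"

```text
t: 20.17
tool_pos: [0.613, 0.0, 0.1497]
tool_rot: [-1.952, -2.455, 0.005]
contact_force: [0.1, 0.2, 0.5]
opening: 0.0383
```

>>> jog_arm --pt "0 0 0.11 0 0 0 0.45" --pt "0 0 0.11 0 0 1.0 0.45" --pt "0 0 0 0 0 2.5 0.45" --pt "0 0 0 0 0 1.5 0.45" --pt "0 0 0 0 0 0 0.45" --pt "0 0 0 0 0 0 0.45" --pt "0 0 0 0 0 0 0.45" --pt "0 0 0 0 0 0 0.45"

```text
t: 20.83
tool_pos: [0.6155, -0.0003, 0.1041]
tool_rot: [2.206, 2.235, 0.001]
contact_force: [0.9, 0.5, 1.0]
opening: 0.0386
```

```bash
python3 -c "
from h import *
plan(.54,-.02,.1,1.581);snap('wrist','w5');snap('top','top1')
im=load('top1')['im'][:,:,::-1]
c=lambda u,v:cv2.resize(im[v:v+70,u:u+70],(300,300),interpolation=cv2.INTER_CUBIC)
w=load('w5')['im'][40:340,70:570,::-1]
b=np.vstack([c(396,195),c(184,195)])
cv2.imwrite('pics/c5.png',np.hstack([b[:, :],cv2.resize(w,(500,300)).repeat(1,0) if 0 else np.vstack([w,np.zeros((300,500,3),np.uint8)])]))"
```

```text
t 20.83 pos [ 6.155e-01 -3.000e-04  1.041e-01] yaw 1.584 zax [ 0.001 -0.    -1.   ] q6 -0.13 F [0.9 0.5 1. ] open 0.0386 | shift [-1.88 -7.57  0.4 ] turn 0.003
```

View pics/c5.png

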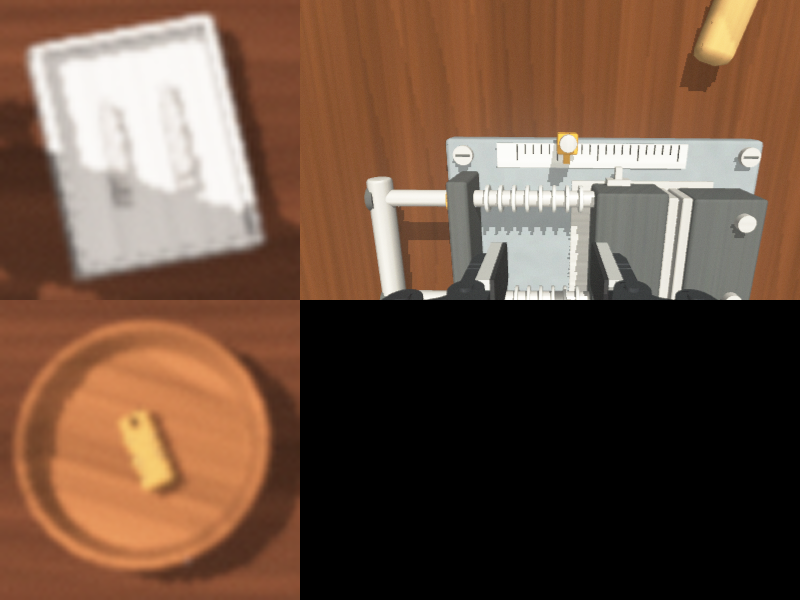

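Both punches lie in the tray and the fob is in the dish. The wrist view shows the rider at full-image pixel (337,195) and the pointer at (388,212); I'll zoom in there.

```bash
python3 -c "
from h import *
crop('w5',310,165,410,235,8,'c6')"
```

```text
(no output)
```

View pics/c6.png

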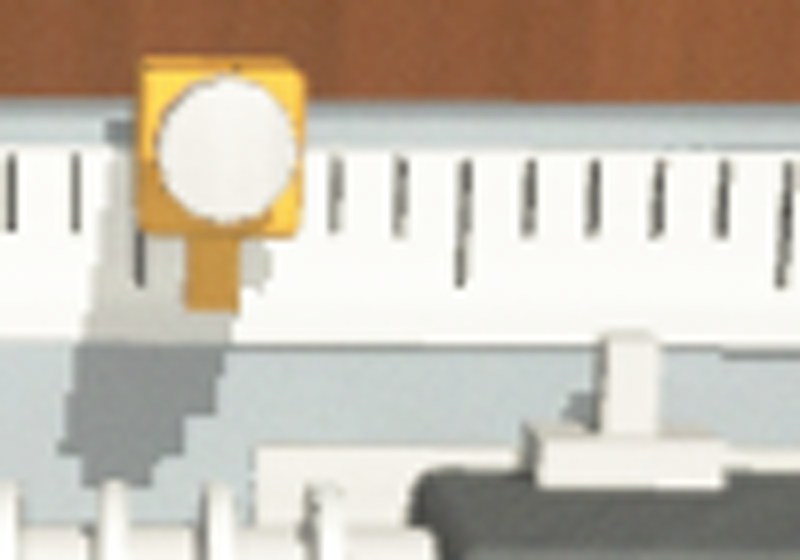

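```bash
python3 -c "
from h import *
for z in (.021,.023,.025):
  P=pts('w5',[(336.5,204),(389,206.6)],z);print(P.round(4),(P[1]-P[0])@[np.cos(.0105),np.sin(.0105),0])
B=pts('w5',[(310+12/8,165+150/8),(310+785/8,165+170/8)],.0175);print(B[1]-B[0])
print(load('w5')['d'][[200,208],[336,389]])
print(pts('w5',[(310+212/8,165+280/8),(389,165+385/8)]))
plan(.5115,-.0195,.1,1.581)
"
```

```text
[[0.6245 0.0352 0.021 ]
 [0.6571 0.034  0.021 ]] 0.03251560433699345
[[0.6244 0.0355 0.023 ]
 [0.6566 0.0343 0.023 ]] 0.03219629960358439
[[0.6243 0.0359 0.025 ]
 [0.6562 0.0347 0.025 ]] 0.03187699487017554
[ 5.98194999e-02 -7.68847303e-04  2.77555756e-17]
[0.20157234 0.20306835]
[[0.62429978 0.03815362 0.02400985]
 [0.65669124 0.03049268 0.02405397]]
t 20.93 pos [ 6.157e-01 -3.000e-04  1.046e-01] yaw 1.584 zax [ 0.002 -0.    -1.   ] q6 -0.13 F [0.3 0.4 0.3] open 0.0384 | shift [ -1.78 -10.45   0.44] turn 0.003
```

>>> jog_arm --pt "0 0 0 -0.4 -2.0 0 0.45" --pt "0 0 0 -0.7 -3.4 0 0.45" --pt "0 0 0 -0.7 -3.4 0 0.45" --pt "0 0 0 0 -1.6 0 0.45" --pt "0 0 0 0 0 0 0.45" --pt "0 0 0 0 0 0 0.45" --pt "0 0 0 0 0 1.5 0.45" --pt "0 0 0 0 0 0 0.45" --pt "0 0 0 0 0 0 0.45"

```text
t: 21.68
tool_pos: [0.5118, -0.0194, 0.0883]
tool_rot: [-2.206, -2.236, 0.0]
contact_force: [-0.5, -0.1, 0.4]
opening: 0.0385
```

```bash
python3 -c "
from h import *
plan(.511,-.0195,.035,1.581)"
```

```text
t 21.68 pos [ 0.5118 -0.0194  0.0883] yaw 1.584 zax [-0.001  0.    -1.   ] q6 -0.20 F [-0.5 -0.1  0.4] open 0.0385 | shift [-0.01 -0.07  5.33] turn 0.003
```

>>> jog_arm --pt "0 0 0 0 -0.1 1 0.45" --pt "0 0 0 0 0 1.5 0.45" --pt "0 0 0 0 0 1.5 0.45" --pt "0 0 0 0 0 1 0.45" --pt "0 0 0 0 0 0.3 0.45" --pt "0 0 0 0 0 0 0.45" --pt "0 0 0 0 0 0 0.45"

```text
t: 22.27
tool_pos: [0.5106, -0.0196, 0.0356]
tool_rot: [2.207, 2.236, 0.0]
contact_force: [-0.8, 0.7, 0.6]
opening: 0.0386
```

>>> jog_arm --pt "0 0 0 0 0 0 0.2" --pt "0 0 0 0 0 0 0" --pt "0 0 0 0 0 0 0" --pt "0 0 0 0 0 0 0" --pt "0 0 0 0 0 0 0" --pt "0 0 0 0 0 0 0" --grip_force 80

```text
t: 22.77
tool_pos: [0.513, -0.0197, 0.037]
tool_rot: [2.204, 2.231, 0.008]
contact_force: [7.3, 0.9, -3.6]
opening: 0.0114
```

```bash
python3 -c "
from h import *
plan(.511,-.0195,.035,1.581)"
```

```text
t 22.77 pos [ 0.513  -0.0197  0.037 ] yaw 1.583 zax [ 0.008 -0.    -1.   ] q6 -0.20 F [ 7.3  0.9 -3.6] open 0.0114 | shift [ 0.03 -0.2   0.2 ] turn 0.002
```

>>> jog_arm --pt "0 0 0 0 -0.4 0 0" --pt "0 0 0 0 -0.5 0 0" --pt "0 0 0 0 -0.5 0 0" --pt "0 0 0 0 -0.5 0 0" --pt "0 0 0 0 -0.5 0 0" --pt "0 0 0 0 -0.5 0 0" --pt "0 0 0 0 -0.3 0 0" --pt "0 0 0 0 -0.1 0 0" --pt "0 0 0 0 0 0 0" --pt "0 0 0 0 0 0 0" --pt "0 0 0 0 0 0 0" --pt "0 0 0 0 0 0 0"

```text
t: 23.77
tool_pos: [0.4811, -0.0199, 0.0371]
tool_rot: [2.203, 2.229, 0.013]
contact_force: [12.0, 1.4, -9.0]
opening: 0.0116
```

```bash
python3 -c "
from h import *
plan(.481,-.0195,.035,1.581);snap('wrist','w7');snap('top','top2');snap('side','s2')
im=load('top2')['im'][:,:,::-1]
cv2.imwrite('pics/c7.png',np.hstack([cv2.resize(im[195:245,295:345],(400,400),interpolation=cv2.INTER_CUBIC),cv2.resize(load('w7')['im'][:,320:,::-1],(400,400*480//320))[:400]]))
cv2.imwrite('pics/s2v.png',load('s2')['im'][:,:,::-1])"
```

```text
t 23.77 pos [ 0.4811 -0.0199  0.0371] yaw 1.583 zax [ 0.011  0.    -1.   ] q6 -0.21 F [12.   1.4 -9. ] open 0.0116 | shift [ 0.04 -0.02  0.21] turn 0.002
```

View pics/c7.png

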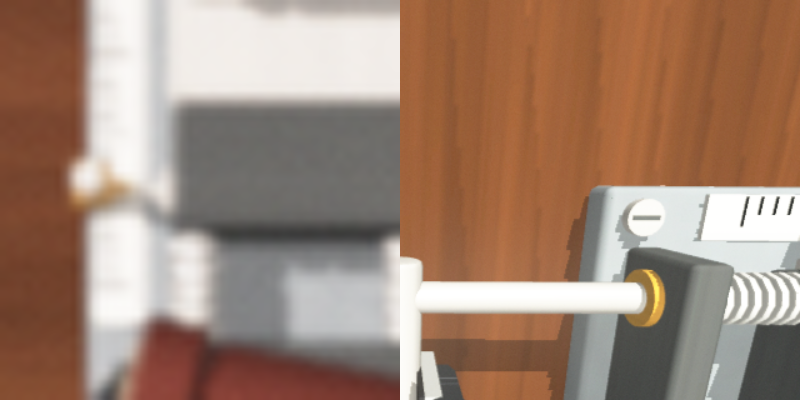

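```bash
python3 -c "
from h import *
for f in ('top0','top2'):
  g=cv2.cvtColor(load(f)['im'],cv2.COLOR_RGB2GRAY).astype(float)
  pr=g[:,322:345].mean(1); w=pr[195:250]
  d=np.diff(w); print(f,[(195+i+.5,round(x,1)) for i,x in enumerate(d) if abs(x)>12])
g0=cv2.cvtColor(load('top0')['im'],cv2.COLOR_RGB2GRAY);g2=cv2.cvtColor(load('top2')['im'],cv2.COLOR_RGB2GRAY)
T=g0[192:216,314:330];  # pointer + jaw front corner
r=cv2.matchTemplate(cv2.resize(g2[196:240,312:332],None,fx=8,fy=8,interpolation=cv2.INTER_CUBIC),cv2.resize(T,None,fx=8,fy=8,interpolation=cv2.INTER_CUBIC),cv2.TM_CCOEFF_NORMED)
_,m,_,l=cv2.minMaxLoc(r);dv=196+l[1]/8-192;du=312+l[0]/8-314;print(m,du,dv)
P=pts('top0',[(318,205),(318,205+dv)],.035);print((P[0]-P[1])*1000)
crop('top2',300,195,340,225,20,'c8')"
```

```text
top0 [(195.5, np.float64(-16.7)), (209.5, np.float64(-23.3)), (211.5, np.float64(48.1)), (212.5, np.float64(36.5)), (213.5, np.float64(15.7)), (214.5, np.float64(19.8)), (216.5, np.float64(-19.6)), (217.5, np.float64(-12.1)), (236.5, np.float64(-25.4)), (237.5, np.float64(-22.2)), (241.5, np.float64(-25.3)), (243.5, np.float64(22.3)), (244.5, np.float64(30.3)), (245.5, np.float64(14.0)), (247.5, np.float64(-22.6)), (248.5, np.float64(-25.6))]
top2 [(195.5, np.float64(21.0)), (196.5, np.float64(27.9)), (206.5, np.float64(-48.4)), (207.5, np.float64(-56.4)), (208.5, np.float64(-16.7)), (222.5, np.float64(-24.6)), (224.5, np.float64(34.7)), (225.5, np.float64(25.1)), (228.5, np.float64(14.9)), (236.5, np.float64(-27.9)), (237.5, np.float64(-31.4)), (238.5, np.float64(-17.0))]
0.9600061178207397 0.0 13.125
[34.12906449  0.16759401  0.        ]
```

View pics/s2v.png

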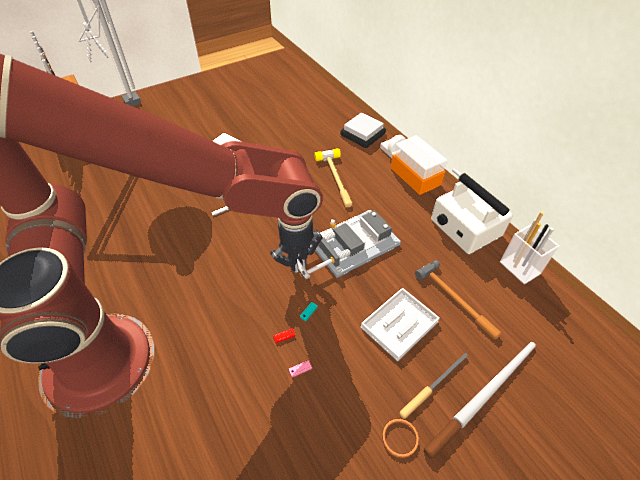

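View pics/c8.png

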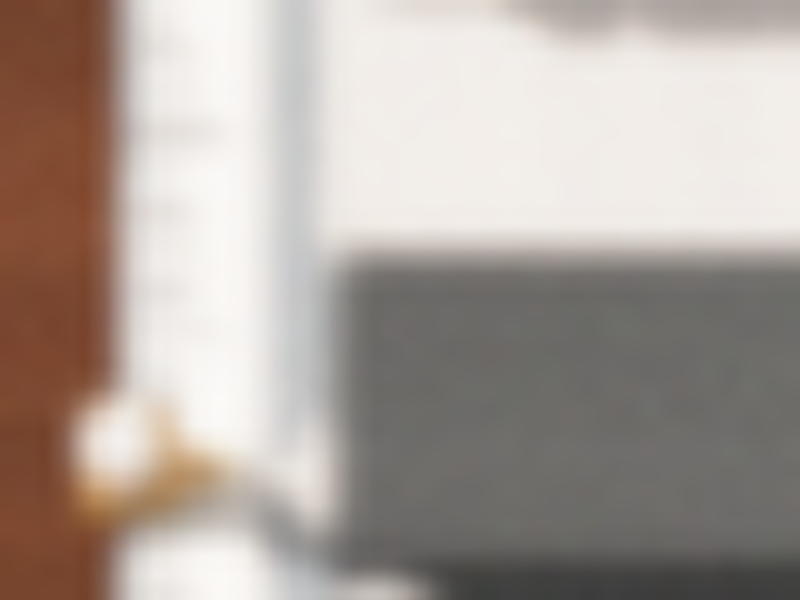

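Pointer looks level with the rider in the top view, but the travel estimates range from 31 to 33.5 mm. I'll settle it with the wrist depth: bar against base front edge, closed and pulled.

```bash
python3 -c "
from h import *
vv,uu=np.mgrid[0:330,0:640]
for f in ('w5','w7'):
  s=load(f);c=vision.calibration('wrist');H=c['hand_eye'];d=s['d'][:330]
  X=np.stack([(uu-c['cx'])/c['fx']*d,(vv-c['cy'])/c['fy']*d,d],-1).reshape(-1,3)[d.ravel()>0]
  M=R.from_rotvec(s['r']).as_matrix(); W=(X@H[:3,:3].T+H[:3,3])@M.T+s['p']
  a=.0105; V=np.c_[(W[:,:2]-[.645,-.0186])@np.array([[np.cos(a),-np.sin(a)],[np.sin(a),np.cos(a)]]),W[:,2]]
  bar=V[(V[:,0]<-.115)&(V[:,2]>.033)&(V[:,2]<.045)&(abs(V[:,1]-.039)<.0035)]
  top=bar[bar[:,2]>np.percentile(bar[:,2],70)]
  base=V[(V[:,2]>.0135)&(V[:,2]<.0185)&(V[:,0]<-.09)&(V[:,1]>.05)&(V[:,1]<.062)]
  print(f,'bar x range',np.percentile(bar[:,0],[1,50,99]).round(4),len(bar),'top x',top[:,0].mean().round(4),top[:,2].max().round(4),'base edge',np.percentile(base[:,0],[1,3,50]).round(4),len(base),base[:,2].mean().round(4))
  rod=V[(abs(V[:,1]-.034)<.004)&(V[:,2]>.03)&(V[:,2]<.045)&(V[:,0]<-.085)];br=V[(V[:,1]>.038)&(V[:,1]<.048)&(V[:,2]>.03)&(V[:,0]<-.06)&(V[:,0]>-.1)]
  print('bracket x',np.percentile(br[:,0],[1,5,50]).round(4) if len(br) else None,len(br))
"
```

```text
w5 bar x range [-0.1375 -0.1272 -0.1155] 454 top x -0.1326 0.0411 base edge [-0.0958 -0.0957 -0.093 ] 139 0.0156
bracket x [-0.0991 -0.0958 -0.0775] 767
w7 bar x range [-0.1714 -0.1456 -0.1156] 2359 top x -0.1578 0.0415 base edge [-0.0965 -0.0963 -0.0934] 493 0.0157
bracket x [-0.099  -0.0942 -0.0868] 2481
```

```bash
python3 -c "
from h import *
from scipy.optimize import least_squares
vv,uu=np.mgrid[0:330,0:640]
for f in ('w5','w7'):
  s=load(f);c=vision.calibration('wrist');H=c['hand_eye'];d=s['d'][:330]
  X=np.stack([(uu-c['cx'])/c['fx']*d,(vv-c['cy'])/c['fy']*d,d],-1).reshape(-1,3)[d.ravel()>0]
  M=R.from_rotvec(s['r']).as_matrix(); W=(X@H[:3,:3].T+H[:3,3])@M.T+s['p']
  a=.0105; V=np.c_[(W[:,:2]-[.645,-.0186])@np.array([[np.cos(a),-np.sin(a)],[np.sin(a),np.cos(a)]]),W[:,2]]
  for lo,hi in ((.0405,.0455),(.018,.028)):
    b=V[(V[:,0]<-.11)&(V[:,2]>.028)&(V[:,2]<.045)&(V[:,1]>lo)&(V[:,1]<hi)]
    if len(b)<20: continue
    r=least_squares(lambda p:np.hypot(b[:,0]-p[0],b[:,2]-p[1])-.007,[np.median(b[:,0]),.032],loss='soft_l1',f_scale=.0005)
    print(f,lo,r.x.round(4),len(b),np.median(abs(r.fun)).round(5))
  for z0,z1,y0,y1,n in ((.0135,.0185,.05,.062,'base'),):
    q=V[(V[:,2]>z0)&(V[:,2]<z1)&(V[:,1]>y0)&(V[:,1]<y1)&(V[:,0]<-.08)]; print(n,np.percentile(q[:,0],[0,2]).round(4))
  q=V[(V[:,2]>.017)&(V[:,2]<.0195)&(V[:,1]>.05)&(V[:,1]<.066)&(V[:,0]<-.02)]; print('scale start?',np.percentile(q[:,0],[0,2,5]).round(4),len(q))
"
```

```text
w5 0.0405 [-0.1315  0.0318] 225 0.00042
w5 0.018 [-0.1315  0.0317] 408 0.00032
base [-0.096  -0.0957]
scale start? [-0.0923 -0.0866 -0.0822] 1519
w7 0.0405 [-0.1648  0.0319] 550 0.00046
w7 0.018 [-0.1653  0.0318] 835 0.00029
base [-0.0969 -0.0963]
scale start? [-0.0961 -0.0896 -0.0853] 2865
```

All measures agree on about 33 mm of travel, roughly 1 mm beyond the 32.2 mm needed. I'll ease back 0.8 mm and hold.

>>> jog_arm --pt "0 0 0 0 0.08 0 0" --pt "0 0 0 0 0 0 0" --pt "0 0 0 0 0 0 0" --pt "0 0 0 0 0 0 0" --pt "0 0 0 0 0 0 0" --pt "0 0 0 0 0 0 0" --pt "0 0 0 0 0 0 0" --pt "0 0 0 0 0 0 0" --pt "0 0 0 0 0 0 0" --pt "0 0 0 0 0 0 0" --pt "0 0 0 0 0 0 0" --pt "0 0 0 0 0 0 0"

```text
t: 24.92
tool_pos: [0.482, -0.0199, 0.0371]
tool_rot: [2.202, 2.229, 0.013]
contact_force: [13.0, 1.5, -8.3]
opening: 0.0112
```

```bash
python3 -c "
from h import *
plan(.482,-.0195,.035,1.581);snap('top','top3')
crop('top3',300,205,340,235,20,'c9')"
```

```text
t 24.92 pos [ 0.482  -0.0199  0.0371] yaw 1.583 zax [ 0.011  0.    -1.   ] q6 -0.21 F [13.   1.5 -8.3] open 0.0112 | shift [ 0.04 -0.    0.21] turn 0.002
```

View pics/c9.png

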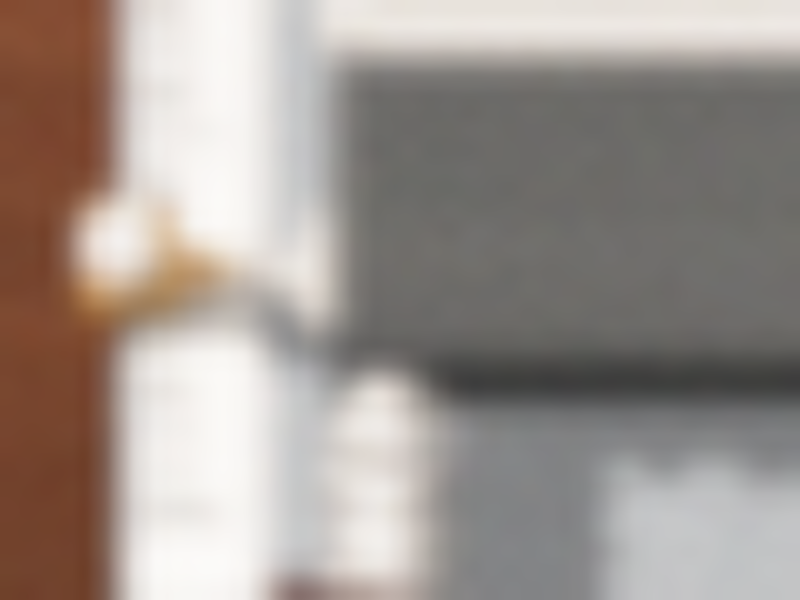

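Rider nose at (225,270) and pointer at (310,268) in the crop are level within a fraction of a pixel. I'm handing in while still holding.

```bash
python3 -c "
from h import *
print(ctrl.finish_job())"
```

```text
the job is handed in; nothing more can be done
None
```

I set both punches in the tray and the brass fob in the dish. I then pulled the vise jaw out to the rider and handed in at about 25 s of robot time, still gripping the bar with 80 N. No verdict was reported.

- **Sorting:** after the last release, the top view showed both punches lying flat in the tray and the fob flat in the dish. The jaw was still shut then. I touched none of the other tools, and the side view taken during the pull showed nothing out of place.
- **Jaw position:** the wrist view put the needed travel at 32.2 mm. After the first pull, the estimates of actual travel disagreed:

| Measure | Travel |
|---|---|
| Spring force | about 31 mm |
| Tool (TCP) travel | 31.9 mm |
| Wrist depth | 32.9 mm |
| Top view | 33.5 mm |

- **Correction:** I gave the two camera measures more weight and eased back about 0.8 mm. In the last enlarged top view, the pointer and rider nose look level to within about 1 mm, against the 3 mm allowed.
- **Holding force:** at the last reading, the force on the tool was about 13 N along the pull. There was also a steady side load of about 8 N, which I left alone.

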